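Play a tune disc once round on the test stand

ROBOT

A 7-joint arm with a two-finger parallel gripper is mounted at the origin on the work surface. World frame = base frame: x ahead of the robot, y to its left, z up, the work surface at z = 0. Lengths are in m, angles in rad, forces in N, time in s.
With the tool pointing down it reaches from about 0.4 to 0.85 m from the base axis. Payload 10.4 kg.
Tool frame: the origin (TCP) lies between the finger pads; the fingertips stand 17 mm ahead of it and the grasp point (between the pads) lies 2 mm behind it; x points along the fingers, y is the direction in which the jaws open and shut, and the axes are right-handed (so a half turn about x gives the same grasp; the last joint's range is limited). The gripper opens to 87 mm and grips with 3 to 60 N. Pads are 19 mm wide; open, the fingers measure 117 mm over their backs; the gripper's body (75 mm by 190 mm) begins 51 mm behind the grasp point.
Start: joints at [1.29, 0.332, -0.065, 1.46, 0.022, 1.35, -0.088], TCP at [0.159, -0.604, 0.24] pointing down, gripper open.
Joint ranges: [-2.6, 2.6], [-0.5, 2.12], [-1.47, 1.34], [0.16, 2.42], [-1.27, 4.41], [0.06, 2.06], [-2.6, 2.6]. Speed limits (rad/s): [2.22, 2.22, 2.79, 2.79, 3.14, 3.14, 3.14].

INTERFACE

Orientations are given as a unit quaternion [x, y, z, w].
In Python, from bench import r, optics, close_job gives the robot as it stands.
- The arm moves only by the shell command python3 -m inch 'ROWS' [OPENING] [FORCE]. ROWS is JSON, a list of rows, each an object with "translation": the shift along the tool's x, y, z in cm, a list of three; "spin": the turn about the tool's x in degrees. In form: [{"translation": [tx, ty, tz], "spin": spin}, ...]. A call has 1 to 20 rows; each row shifts and turns the pose as measured when the row begins, along the tool's axes as they then stand; what a row does not reach is not made up. A row lasts 1/8 s, in which the tool goes at most 62.5 mm and 10.7 degrees, less where a joint would pass 70% of its speed; a pose out of reach is approached as far as the arm can. A call is refused whole if a number of a shift passes 6.25 or a number of a turn 10.7, either way. A call with a gripper value outside its range is refused whole. OPENING is the closure, from 0 (fully open) to 1 (shut), set as the call begins (- or left out, the last holds). The fingers move at their own pace and stop on an object; FORCE is the grip in N (left out, the last holds). Time passes only in rows, so rows that do not move let the fingers close. It gives the time, the measured TCP pose, the force and the opening at its end, in the units of the state.
- r.read_state(): the state, without advancing time (a new reading comes with each control period).
- optics.camera(name): name is "side" or "top"; returns the picture (480x640x3 uint8, red, green, blue); there is no depth.
- optics.camera_model(name): a dict with "camera_matrix" (3x3 intrinsics, pixels), "world_from_camera" (4x4, takes a point from camera to world coordinates). Camera axes: x right, y down, z forward; pixel columns grow to the right and rows downward; lengths in m; the calibration is good to about 2 mm. A picture is of the moment at which its call begins. camera_model takes no time and is no camera call.
- close_job(): hands the job in, once; it reports no verdict.
The state is a dict: "time": time; "joint_positions": joint angles; "joint_vel": joint speeds; "joint_torque": joint torques, N m; "ee_pos": TCP position; "eef_rot": TCP orientation; "ft_force": force on the tool from outside, world axes, zero at the start; "torque": the same for the moment, N m; "width": finger opening in m.
Only numpy, scipy, OpenCV 4.12 (cv2) and the standard library are available. Lean on these libraries where they do the work, as an engineer would, in place of code of your own. Each camera call takes 0.05 s, during which the arm holds its last target.

TASK

On the tune-disc test stand, push the hand wheel by its upright handle clockwise (seen from above) through exactly one full turn, so that the disc plays once and the handle stops back in line with the fixed pointer, and leave it there. Push gently and steadily with the fingertips or the outside of the fingers: do not grip the handle, spin the wheel, run it well past the pointer or turn it backwards. Leave everything else on the worktop where it is, and do not press the dispenser's button.

Things in the scene. Friction and masses are not known exactly. Their poses are not given: they have to be found in the camera images.
- stand: the test stand, fixed to the worktop: a round aluminium base 180 mm across and 22 mm tall; origin at the centre of its underside, z up. On its upright axis turn together a steel tune disc (156 mm across, top 53 mm above the worktop) and above it a four-spoked aluminium hand wheel (122 mm over the rim, rim top 81 mm above the worktop; hub 24 mm across, top 86 mm). The stand's -x direction points from the axis to the pointer, and the stand may face any way
- wheel_centre (a point): a point on the wheel's upright axis, fixed, 105 mm above the worktop (19 mm above the hub)
- handle (a point): a point on the centre line of the wheel's upright black handle, a cylinder 15 mm in diameter standing on the rim 55 mm from the axis, from 78 to 122 mm above the worktop; the point is 105 mm above the worktop and goes round with the wheel. The handle does not spin in the wheel
- pointer_tip (a point): tip of the fixed dark steel pointer, 68 mm from the axis and 72 mm above the worktop (lower than the rim's top), on a post outside the disc; at the start the handle stands in line with it. Nothing on the stand but the handle and hub rises above 81 mm
- handwheel (a joint): turning angle of the hand wheel in rad, not wrapped: 0 with the handle at the pointer, growing clockwise seen from above; one full turn is 6.283. It starts within 0.04 of 0. Friction of about 0.06 N m (1 to 2 N at the handle) holds it where it is left
- dispenser: white plastic parts dispenser, fixed bystander, 120 x 150 x 130 mm (x, y, z); its -x face holds a small drawer front and a round grey push button; origin at the centre of its underside
- dispenser_button (a joint): travel of the dispenser's push button, m, 0 when out, 0.006 fully pressed; not to be pressed
- loupe: bystander, loose: chrome-plated loupe, a 34 mm wide, 34 mm tall flared cylinder standing within 180 mm of the stand's centre; origin at the centre of its underside
- spudger: bystander, loose: black nylon spudger, a flat bar 138 x 10 x 6 mm lying on the worktop beside the stand; origin under the middle of its 110 mm body, x along the bar
- comb: bystander, loose: loose polished steel tuning comb lying flat, 75 x 35 x 5 mm; origin at its underside, x along it
- cage_base: bystander, loose: gilt brass bird cage base, a round stepped plate 130 mm across, 24 mm tall with a 30 mm pin upright on it; origin at the centre of its underside
- screwdriver: bystander, loose: small screwdriver, 170 mm long, lying on the worktop; x along it
- tray: bystander, loose: aluminium parts tray 110 x 80 x 22 mm; origin at the centre of its underside
- barrel: bystander, loose: brass spring barrel, 44 mm across, 26 mm tall; origin at the centre of its underside
Mind the look-alikes: they are no part of the job. Leave any purple look-alike of the stand alone.

How it is judged:
On the way, in this order (a step that is already met when the one before it is completed fails the run):
1. the wheel has been pushed clockwise through half a turn (value of joint handwheel between 3 and 4.5 rad), for 0.05 s.
2. the wheel has come round to the full turn (value of joint handwheel between 6.1332 and 6.4332 rad), for 0.2 s.
At the end, for the whole second after the job is handed in: The hand wheel stands at one full clockwise turn from the pointer, within 0.15 rad (about 8 mm at the handle) either way, at rest, and each loose bystander is within 15 mm of where it was (all of step 2 and velocity of joint handwheel between -0.05 and 0.05 rad/s and distance of each of loupe, spudger, comb, cage_base, screwdriver, tray, barrel from where it was at the start of the episode below 0.015 m); the robot touches nothing.
It fails at once if the wheel is turned anticlockwise, away from the pointer, by more than 0.5 rad (value of joint handwheel below -0.5 rad).
It fails at once if the wheel runs past the full turn by more than 0.5 rad (value of joint handwheel above 6.783 rad).
It fails at once if the wheel is spun (faster than 4 rad/s) (velocity of joint handwheel above 4 rad/s).
It fails at once if the wheel or its handle is gripped or forced: more than 15 N between the fingers and the wheel (contact force between the fingers and handwheel above 15 N).
It fails at once if a bystander is lifted, carried or pushed more than 15 mm, or the dispenser's button is pressed (value of joint dispenser_button above 0.003 m or distance of any of loupe, spudger, comb, cage_base, screwdriver, tray, barrel from where it was at the start of the episode above 0.015 m).
It also fails if it takes over 69 s, if anything falls off the work surface, if the arm or the gripper's body presses on something with over 40 N, if the wrist force passes 120 N, or if a joint passes its speed limit or range.

## Working session

There is one attempt and no reset: what is moved stays moved. The work goes in short steps, Python scripts to look and compute and a shell command to move; the robot and the scene stay as the last step left them, time stands still between calls to the robot, and variables do not carry over. Pictures are saved under pics/ and viewed, and the job is handed in when it is done.

```bash
ls; mkdir -p pics; python3 - <<'E'
from bench import r, optics
import cv2,numpy as np
s=r.read_state()
for k,v in s.items(): print(k,np.round(v,4))
for n in("side","top"):
    im=optics.camera(n); cv2.imwrite(f"pics/{n}0.png",im[:,:,::-1])
    m=optics.camera_model(n); print(n,np.round(m["camera_matrix"],2).tolist(),np.round(m["world_from_camera"],4).tolist())
E
```

```text
pics
time 0.0
joint_positions [ 1.2904  0.3328 -0.0647  1.461   0.0216  1.3499 -0.0885]
joint_vel [-0.0018  0.0006 -0.0014  0.0005  0.      0.     -0.0006]
joint_torque [-5.00000e-04 -6.23254e+01  2.42000e-02 -3.89890e+01 -6.14000e-02
  3.98000e-02  1.00000e-04]
ee_pos [ 0.1593 -0.604   0.2388]
eef_rot [-0.7011 -0.0914  0.7013 -0.0904]
ft_force [ 0.4048 -0.1857 -0.0032]
torque [0.0218 0.06   0.0361]
width 0.0869
side [[521.18, 0.0, 317.99], [0.0, 521.18, 242.63], [0.0, 0.0, 1.0]] [[0.9929, -0.0614, 0.1017, 0.4038], [-0.1186, -0.5675, 0.8148, -1.2257], [0.0077, -0.821, -0.5708, 0.9738], [0.0, 0.0, 0.0, 1.0]]
top [[602.31, 0.0, 310.41], [0.0, 602.31, 237.37], [0.0, 0.0, 1.0]] [[-0.0637, -0.974, 0.2173, 0.2846], [-0.998, 0.0611, -0.0188, 0.0284], [0.005, -0.218, -0.9759, 1.3941], [0.0, 0.0, 0.0, 1.0]]
```

View pics/side0.png

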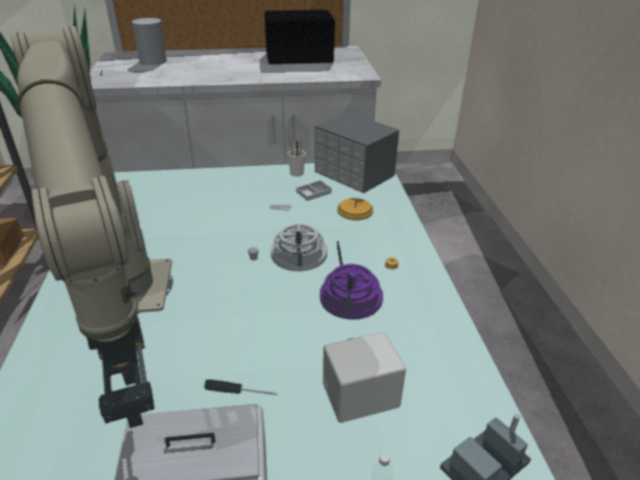

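View pics/top0.png

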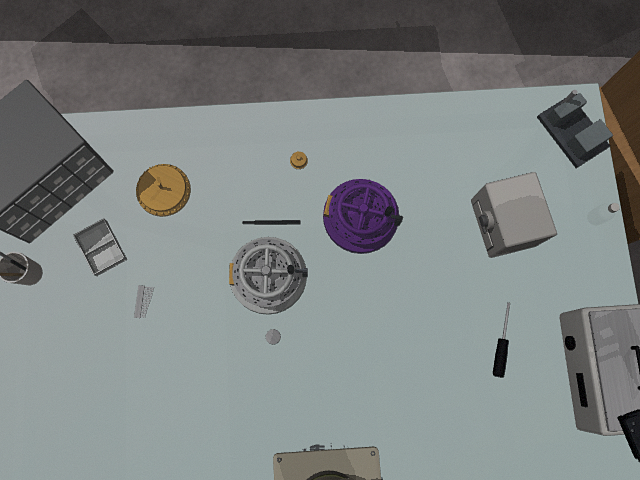

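Two stands fit by shape: the silver one at top (268,275) / side (299,245), and the purple one at top (361,216) / side (351,290). The purple one is the look-alike, so the silver aluminium one is the target. I'll confirm it in an enlarged crop.

```bash
python3 - <<'E'
import cv2,numpy as np
a=cv2.imread("pics/top0.png")[225:350,205:335]; b=cv2.imread("pics/side0.png")[210:290,240:340]
a=cv2.resize(a,(390,375),interpolation=cv2.INTER_CUBIC); b=cv2.resize(b,(400,320),interpolation=cv2.INTER_CUBIC)
c=np.zeros((375,790,3),np.uint8); c[:,:390]=a; c[:320,390:]=b
cv2.imwrite("pics/crop0.png",c)
E
```

```text
(no output)
```

View pics/crop0.png

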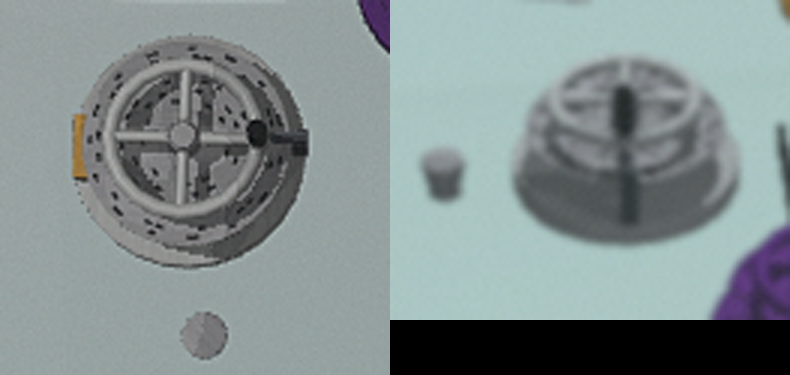

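```bash
cat > h.py <<'E'
import numpy as np,cv2
from bench import r, optics
def ray(n,p):
    m=optics.camera_model(n);K=m["camera_matrix"];T=np.array(m["world_from_camera"])
    d=T[:3,:3]@np.linalg.inv(K)@np.array([p[0],p[1],1.]);return T[:3,3],d/np.linalg.norm(d)
def onz(n,p,z):
    o,d=ray(n,p);return o+d*(z-o[2])/d[2]
def tri(p,q):
    a,d=ray("top",p);b,e=ray("side",q)
    s=np.linalg.lstsq(np.c_[d,-e],b-a,rcond=None)[0]
    x,y=a+s[0]*d,b+s[1]*e
    return (x+y)/2,np.linalg.norm(x-y)
def proj(n,X):
    m=optics.camera_model(n);T=np.linalg.inv(m["world_from_camera"]);c=T[:3,:3]@X+T[:3,3];u=np.array(m["camera_matrix"])@c;return u[:2]/u[2]
E
python3 - <<'E'
from h import *
np.set_printoptions(precision=4,suppress=True)
top=cv2.imread("pics/top0.png");side=cv2.imread("pics/side0.png")
# black mask in top crop, side crop
for n,im,(y0,y1,x0,x1) in(("top",top,(255,290,275,320)),("side",side,(225,275,285,315))):
    g=im.max(2)[y0:y1,x0:x1]; m=(g<60).astype(np.uint8)
    k,l,st,c=cv2.connectedComponentsWithStats(m)
    for i in range(1,k):
        if st[i,4]>8: print(n,st[i]+[x0,y0,0,0,0],c[i]+[x0,y0])
hub=onz("top",(266.0,270.0),.086);print("hub",hub)
print("handle top",onz("top",(290.7,267.3),.122))
# hub side, loupe, pointer
print("side proj of hub",proj("side",hub))
print("loupe",onz("top",(273,337),.034))
for p in((243,222),(300,222)): print("spud",onz("top",p,.006))
print("loupe tri",tri((273,337),(253.3,249)))
E
python3 - <<'E'
import cv2
a=cv2.imread("pics/top0.png")[245:300,240:320]
cv2.imwrite("pics/c1.png",cv2.resize(a,(800,550),interpolation=cv2.INTER_NEAREST))
b=cv2.imread("pics/side0.png")[215:275,260:340]
cv2.imwrite("pics/c2.png",cv2.resize(b,(800,600),interpolation=cv2.INTER_NEAREST))
E
```

```text
top [287 265  20  12  97] [295.3918 270.6598]
side [297 233   4  11  34] [298.1765 237.5882]
hub [0.5086 0.1053 0.086 ]
handle top [0.505  0.0502 0.122 ]
side proj of hub [298.2602 231.9253]
loupe [0.3654 0.1    0.034 ]
spud [0.641 0.159 0.006]
spud [0.6325 0.0239 0.006 ]
loupe tri (array([0.3666, 0.1   , 0.036 ]), np.float64(0.0027029938804182816))
```

View pics/c1.png

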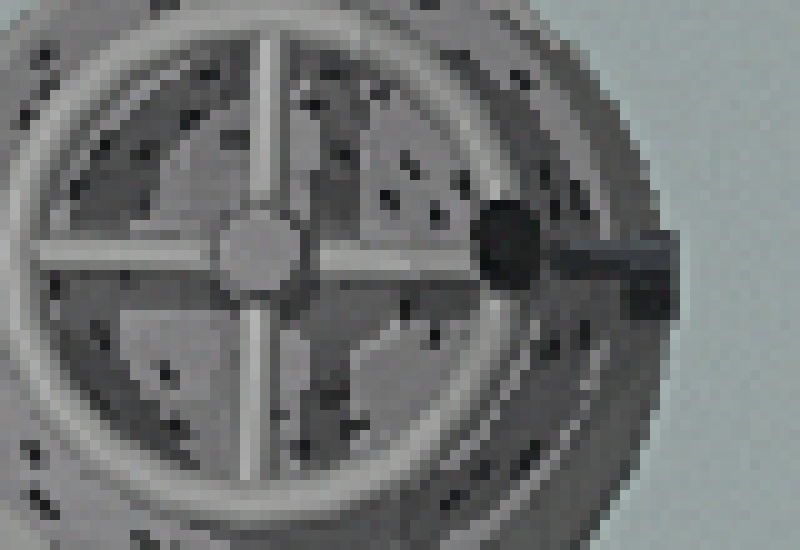

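View pics/c2.png

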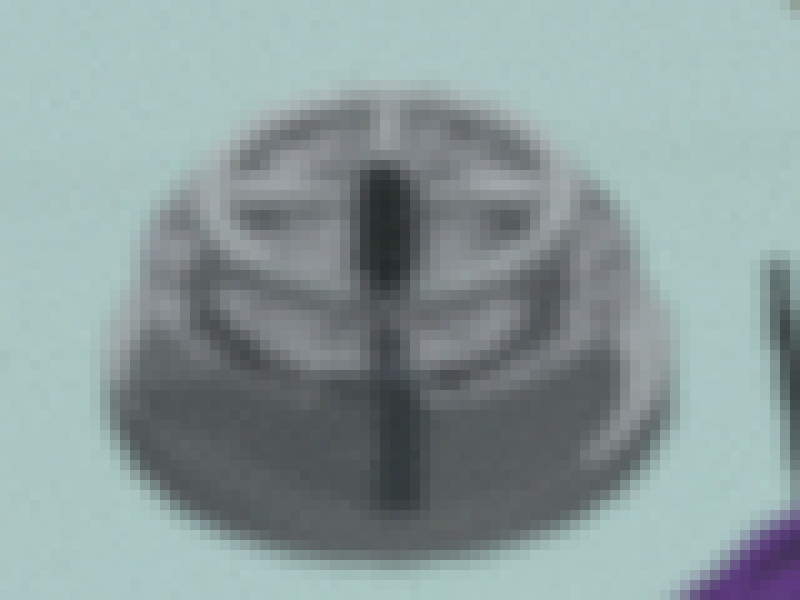

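Silver stand confirmed. In the top view its hub is at (266.0,270.2), the black handle's top at (290.7,269.3), and the steel pointer arm and post run to the right, to (307,270). The side view shows the handle top at about (298.5,232), in line with the pointer.

```bash
python3 - <<'E'
from h import *
np.set_printoptions(precision=4,suppress=True)
hub=onz("top",(266.0,270.2),.086);print("hub",hub)
h=onz("top",(290.7,269.3),.122);print("handle",h,"rad",np.linalg.norm((h-hub)[:2]),"ang",np.degrees(np.arctan2(*(h-hub)[1::-1])))
print("tri handle",tri((290.7,269.3),(298.4,232.3)))
for p in((295,270),(300,270.6),(306,271)):
    q=onz("top",p,.074);print("ptr",q,np.degrees(np.arctan2(*(q-hub)[1::-1])))
# base outline: fit from contour non-table
im=cv2.imread("pics/top0.png");hsv=cv2.cvtColor(im,cv2.COLOR_BGR2HSV)
print(im[330,200],im[300,250],hsv[330,200],hsv[300,250])
m=(hsv[...,1]<20).astype(np.uint8)*255
w=np.zeros_like(m);w[230:320,220:315]=m[230:320,220:315]
w=cv2.morphologyEx(w,cv2.MORPH_CLOSE,np.ones((5,5)))
c=max(cv2.findContours(w,0,1)[0],key=cv2.contourArea);print("ell",cv2.fitEllipse(cv2.convexHull(c)))
pts=np.array([onz("top",p,.022)[:2] for p in cv2.convexHull(c)[:,0]])
print(cv2.minEnclosingCircle(pts.astype(np.float32)))
# rim ellipse pts from c1 at z=.079: left,right,top,bottom of rim centreline
P=[(241.7,269.5),(290.2,265),(266.3,246.6),(264.5,295.3)]
for p in P:
    q=onz("top",p,.080);print(q,np.linalg.norm((q-hub)[:2]))
s=r.read_state()
from scipy.spatial.transform import Rotation as R
print(R.from_quat(s["eef_rot"]).as_matrix())
E
```

```text
hub [0.5082 0.1053 0.086 ]
handle [0.5006 0.0504 0.122 ] rad 0.055420021198703026 ang -97.80525393682409
tri handle (array([0.5028, 0.0505, 0.1208]), np.float64(0.0038600653961362555))
ptr [0.5066 0.0418 0.074 ] -91.39304828148674
ptr [0.5046 0.0308 0.074 ] -92.75654298443541
ptr [0.5028 0.0176 0.074 ] -93.47046871644231
[159 161 149] [123 123 123] [ 85  19 161] [  0   0 123]
ell ((266.254150390625, 274.25396728515625), (103.0591049194336, 183.46505737304688), 89.55473327636719)
((0.5120825171470642, 0.10854232311248779), 0.15019506216049194)
[0.5141 0.1591 0.08  ] 0.05413600411287002
[0.5175 0.0517 0.08  ] 0.054420359398024254
[0.5623 0.1025 0.08  ] 0.05421243058786752
[0.4539 0.1116 0.08  ] 0.05466206062859455
[[-0.0004  0.255  -0.9669]
 [ 0.0012 -0.9669 -0.255 ]
 [-1.     -0.0013  0.0001]]
```

```bash
python3 -m inch '[{"translation":[-3,0,0],"spin":0},{"translation":[-3,0,0],"spin":0},{"translation":[0,-3,-3],"spin":0},{"translation":[0,-3,-3],"spin":0},{"translation":[0,-3,-3],"spin":0},{"translation":[0,-3,-3],"spin":0},{"translation":[0,-3,-3],"spin":0},{"translation":[0,-3,-3],"spin":0}]' 1 10
```

```text
time: 1.1
ee_pos: [0.2884, -0.3785, 0.2973]
eef_rot: [-0.7, -0.092, 0.703, -0.086]
ft_force: [0.1, 0.3, -0.7]
width: 0.0145
```

```bash
python3 -m inch '[{"translation":[0,-3,-3],"spin":0},{"translation":[0,-3,-3],"spin":0},{"translation":[0,-3,-3],"spin":0},{"translation":[0,-3,-3],"spin":0},{"translation":[0,-3,-3],"spin":0},{"translation":[0,-3,-3],"spin":0},{"translation":[0,-3,-3],"spin":0},{"translation":[0,-3,-3],"spin":0},{"translation":[0,-3,-3],"spin":0},{"translation":[0,-3,-3],"spin":0},{"translation":[0,-3,-3],"spin":0},{"translation":[0,0,0],"spin":0}]'
python3 - <<'E'
from h import *
from scipy.spatial.transform import Rotation as R
s=r.read_state();print(s["ee_pos"],s["width"]);print(R.from_quat(s["eef_rot"]).as_matrix().round(3))
for n in("side","top"):cv2.imwrite(f"pics/{n}1.png",optics.camera(n)[:,:,::-1])
E
```

```text
time: 2.6
ee_pos: [0.5303, 0.0412, 0.2963]
eef_rot: [-0.699, -0.093, 0.704, -0.087]
ft_force: [0.1, 0.3, -0.4]
width: 0.0005
[0.53026031 0.04123628 0.29630336] 0.0004853207117398597
[[-0.008  0.253 -0.967]
 [ 0.008 -0.967 -0.253]
 [-1.    -0.01   0.005]]
```

View pics/side1.png

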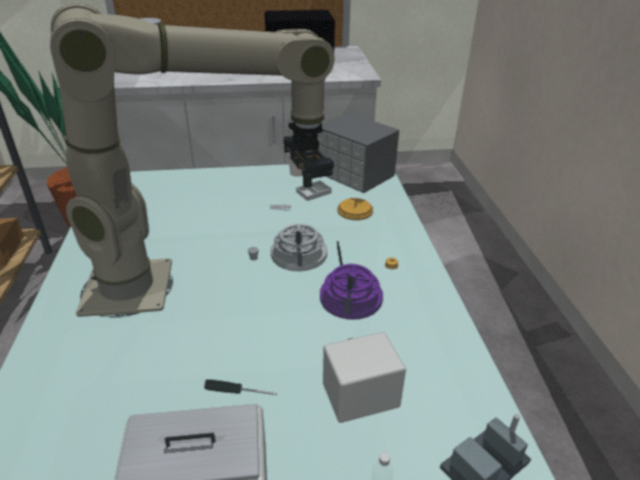

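View pics/top1.png

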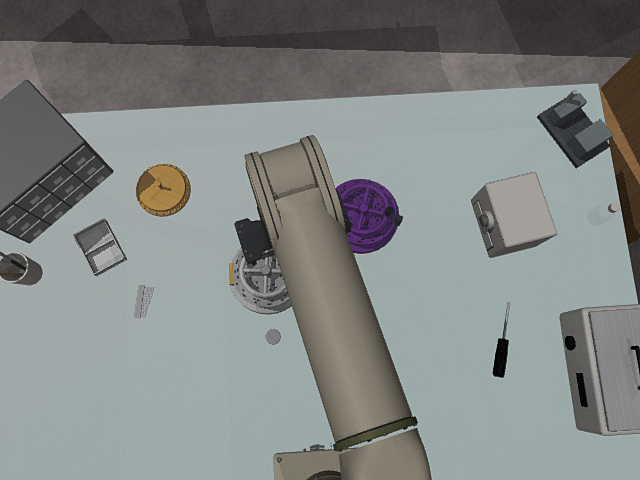

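```bash
python3 - <<'E'
from h import *
for z in(.296,.279,.265):print(z,proj("side",np.array([.530,.041,z])))
a=cv2.imread("pics/side1.png")[110:210,270:350];cv2.imwrite("pics/c3.png",cv2.resize(a,(480,600),interpolation=cv2.INTER_NEAREST))
E
```

```text
0.296 [307.01159653 180.6956746 ]
0.279 [307.03808243 186.15900085]
0.265 [307.05962807 190.6032869 ]
```

View pics/c3.png

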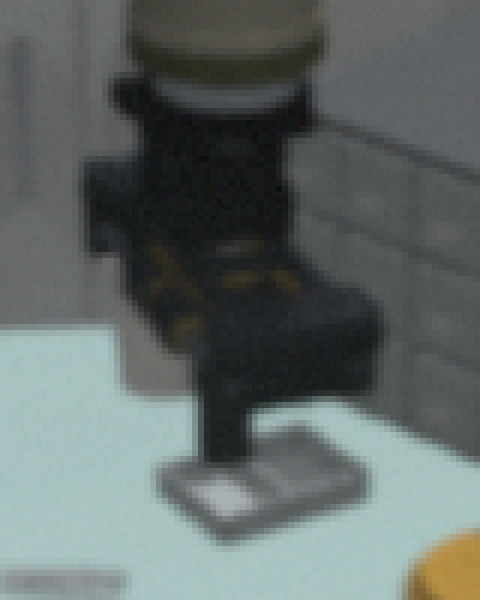

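```bash
python3 -m inch '[{"translation":[0,-1.2,-1.1],"spin":0},{"translation":[4,0,0],"spin":0},{"translation":[4,0,0],"spin":0},{"translation":[4,0,0],"spin":0},{"translation":[3,0,0],"spin":0},{"translation":[2,0,0],"spin":0},{"translation":[0,0,0],"spin":0}]'
python3 - <<'E'
from h import *
s=r.read_state();print(s["ee_pos"])
for n in("side",):cv2.imwrite(f"pics/{n}2.png",cv2.resize(optics.camera(n)[170:290,220:380,::-1],(800,600),interpolation=cv2.INTER_CUBIC))
E
```

```text
time: 3.58
ee_pos: [0.5379, 0.0513, 0.1223]
eef_rot: [-0.7, -0.087, 0.704, -0.084]
ft_force: [-0.0, -0.3, -0.6]
width: 0.0005
[0.53785437 0.0513119  0.12228001]
```

View pics/side2.png

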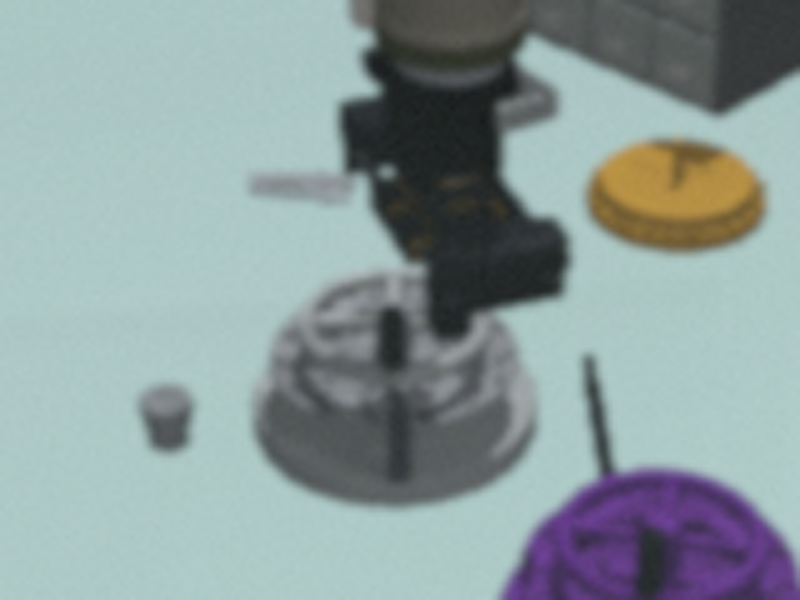

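```bash
cat > plan.py <<'E'
from h import *
import sys
from scipy.spatial.transform import Rotation as R
C=np.array([.508,.105]);Rr=.055
def plan(n,step=8.,z=.109):
    s=r.read_state();p=np.array(s["ee_pos"]);M=R.from_quat(s["eef_rot"]).as_matrix()
    a0=np.degrees(np.arctan2(p[1]-C[1],p[0]-C[0]));print("ang",a0,"rad",np.linalg.norm(p[:2]-C),"z",p[2],"F",np.round(s["ft_force"],1),"t",s["time"])
    for i in range(1,n+1):
        a=np.radians(a0-step*i);q=np.array([*(C+Rr*np.array([np.cos(a),np.sin(a)])),z])
        print(np.round(M.T@(q-p)*100,2).tolist(),round(np.degrees(a)));p=q
plan(int(sys.argv[1]),float(sys.argv[2]) if len(sys.argv)>2 else 8.)
E
python3 -m inch '[{"translation":[1.3,0,0],"spin":0},{"translation":[0,0,0],"spin":0}]'
python3 plan.py 12
```

```text
time: 3.88
ee_pos: [0.5395, 0.0515, 0.1112]
eef_rot: [-0.702, -0.087, 0.702, -0.084]
ft_force: [-0.4, 0.1, -0.1]
width: 0.0005
ang -59.4822175723061 rad 0.062091442760931544 z 0.11121004885376001 F [-0.4  0.1 -0.1] t 3.875
[0.22, -0.51, 0.95] -67
[-0.0, 0.06, 0.76] -75
[0.0, -0.04, 0.77] -83
[0.0, -0.15, 0.75] -91
[0.0, -0.25, 0.72] -99
[0.0, -0.35, 0.68] -107
[0.0, -0.44, 0.63] -115
[0.0, -0.53, 0.56] -123
[0.0, -0.6, 0.48] -131
[0.0, -0.66, 0.39] -139
[0.0, -0.71, 0.3] -147
[0.0, -0.74, 0.19] -155
```

```bash
python3 -m inch '[{"translation":[0.2,-0.5,0.9],"spin":0},{"translation":[0,0.05,0.75],"spin":0},{"translation":[0,-0.05,0.75],"spin":0},{"translation":[0,-0.15,0.75],"spin":0},{"translation":[0,-0.25,0.7],"spin":0},{"translation":[0,-0.35,0.7],"spin":0}]'
python3 plan.py 12
python3 - <<'E'
from h import *
for n in("side",):cv2.imwrite(f"pics/{n}3.png",cv2.resize(optics.camera(n)[170:290,220:380,::-1],(800,600),interpolation=cv2.INTER_CUBIC))
E
```

```text
time: 4.62
ee_pos: [0.4908, 0.0535, 0.1109]
eef_rot: [0.703, 0.087, -0.7, 0.084]
ft_force: [1.1, 0.7, 0.2]
width: 0.0002
ang -108.45412146255492 rad 0.05429468711938218 z 0.11089274584111851 F [1.1 0.7 0.2] t 4.625
[0.19, -0.39, 0.66] -116
[-0.0, -0.54, 0.55] -124
[-0.0, -0.61, 0.47] -132
[0.0, -0.67, 0.38] -140
[0.0, -0.71, 0.28] -148
[0.0, -0.75, 0.18] -156
[0.0, -0.76, 0.08] -164
[0.0, -0.77, -0.03] -172
[0.0, -0.75, -0.14] -180
[0.0, -0.73, -0.24] -188
[0.0, -0.69, -0.34] -196
[0.0, -0.63, -0.43] -204
```

View pics/side3.png

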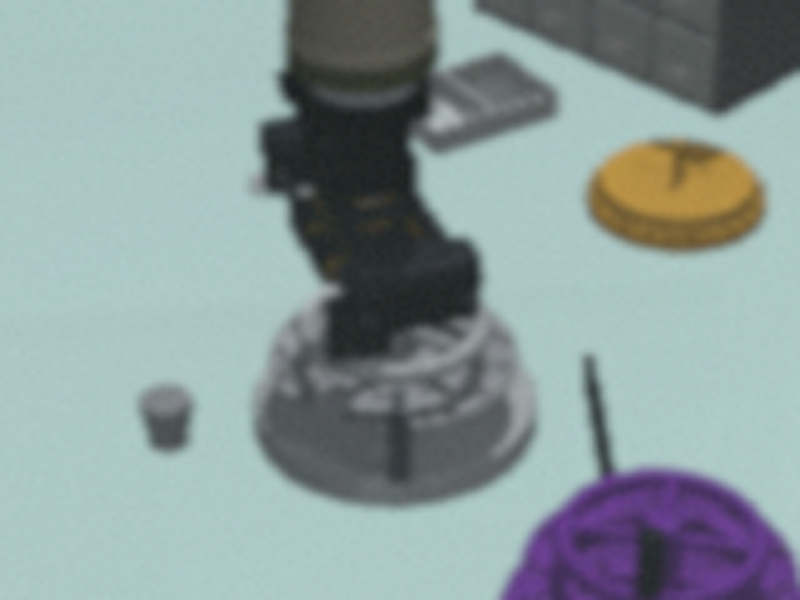

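The handle is now just ahead (left) of the finger at about (345,335) in the crop, and the wheel is turning with a contact force of about 1.3 N. I'll keep going.

```bash
python3 -m inch '[{"translation":[0.1,-0.4,0.65],"spin":0},{"translation":[0,-0.55,0.55],"spin":0},{"translation":[0,-0.6,0.45],"spin":0},{"translation":[0,-0.65,0.4],"spin":0},{"translation":[0,-0.7,0.3],"spin":0},{"translation":[0,-0.75,0.2],"spin":0},{"translation":[0,-0.75,0.1],"spin":0},{"translation":[0,-0.75,0],"spin":0}]'
python3 plan.py 12
```

```text
time: 5.68
ee_pos: [0.4491, 0.0995, 0.1097]
eef_rot: [0.703, 0.086, -0.701, 0.084]
ft_force: [0.2, -0.6, 0.5]
width: 0.0002
ang -174.69595866738422 rad 0.059185338132146686 z 0.10966184388131679 F [ 0.2 -0.6  0.5] t 5.675
[0.07, -0.69, -0.58] -183
[0.0, -0.72, -0.27] -191
[0.0, -0.67, -0.37] -199
[0.0, -0.62, -0.46] -207
[0.0, -0.55, -0.54] -215
[0.0, -0.47, -0.61] -223
[0.0, -0.38, -0.67] -231
[0.0, -0.28, -0.71] -239
[0.0, -0.18, -0.75] -247
[0.0, -0.07, -0.76] -255
[0.0, 0.03, -0.77] -263
[0.0, 0.14, -0.75] -271
```

```bash
python3 -m inch '[{"translation":[0,-0.7,-0.5],"spin":0},{"translation":[0,-0.7,-0.3],"spin":0},{"translation":[0,-0.65,-0.4],"spin":0},{"translation":[0,-0.6,-0.45],"spin":0},{"translation":[0,-0.55,-0.55],"spin":0},{"translation":[0,-0.45,-0.6],"spin":0}]'
python3 plan.py 12
python3 - <<'E'
from h import *
for n in("side","top"):
  y=170 if n=="side" else 215
  x=220 if n=="side" else 190
  cv2.imwrite(f"pics/{n}4.png",cv2.resize(optics.camera(n)[y:y+120,x:x+160,::-1],(640,480),interpolation=cv2.INTER_CUBIC))
E
```

```text
time: 6.42
ee_pos: [0.4678, 0.1448, 0.1092]
eef_rot: [0.702, 0.086, -0.702, 0.084]
ft_force: [-1.1, -1.0, 1.0]
width: 0.0005
ang 135.2900719519058 rad 0.05660918233392738 z 0.1092045039734196 F [-1.1 -1.   1. ] t 6.425
[0.02, -0.22, -0.76] 127
[0.0, -0.26, -0.72] 119
[0.0, -0.15, -0.75] 111
[0.0, -0.05, -0.77] 103
[0.0, 0.06, -0.76] 95
[0.0, 0.17, -0.75] 87
[-0.0, 0.27, -0.72] 79
[-0.0, 0.37, -0.67] 71
[-0.0, 0.46, -0.62] 63
[-0.0, 0.54, -0.55] 55
[-0.0, 0.61, -0.47] 47
[-0.0, 0.67, -0.38] 39
```

View pics/side4.png

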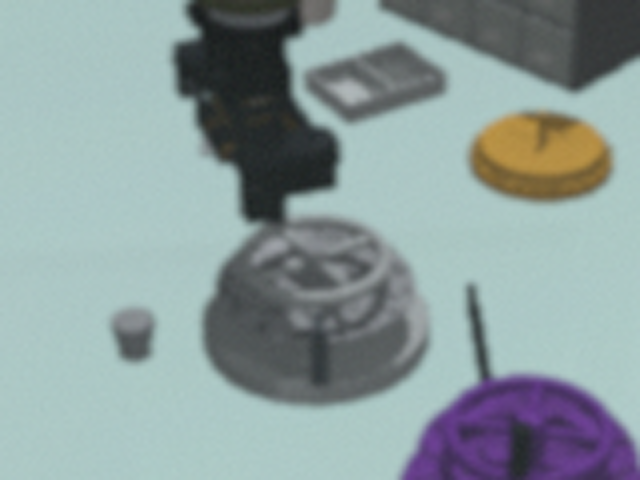

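View pics/top4.png

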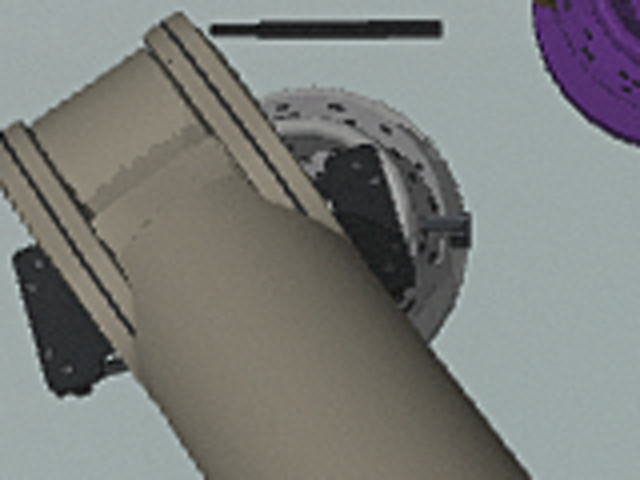

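The handle is hidden behind the finger, and the roughly 1.5 N reaction opposes the motion, so contact is good. Nothing else on the worktop has moved.

```bash
python3 -m inch '[{"translation":[0,-0.2,-0.75],"spin":0},{"translation":[0,-0.25,-0.7],"spin":0},{"translation":[0,-0.15,-0.75],"spin":0},{"translation":[0,-0.05,-0.75],"spin":0},{"translation":[0,0.05,-0.75],"spin":0},{"translation":[0,0.15,-0.75],"spin":0},{"translation":[0,0.25,-0.7],"spin":0},{"translation":[0,0.35,-0.65],"spin":0}]'
python3 plan.py 18
python3 - <<'E'
from h import *
cv2.imwrite(f"pics/side5.png",cv2.resize(optics.camera("side")[170:290,220:380,::-1],(640,480),interpolation=cv2.INTER_CUBIC))
E
```

```text
time: 7.52
ee_pos: [0.5273, 0.1544, 0.108]
eef_rot: [-0.7, -0.083, 0.704, -0.085]
ft_force: [-3.0, -2.2, 0.5]
width: 0.0002
ang 68.67630317348372 rad 0.05300515132449032 z 0.10798108461079714 F [-3.  -2.2  0.5] t 7.525
[-0.1, 0.32, -0.71] 61
[-0.0, 0.56, -0.52] 53
[-0.0, 0.63, -0.44] 45
[-0.0, 0.68, -0.35] 37
[0.0, 0.73, -0.25] 29
[0.0, 0.75, -0.15] 21
[0.0, 0.77, -0.04] 13
[0.0, 0.76, 0.07] 5
[0.0, 0.75, 0.17] -3
[0.0, 0.72, 0.28] -11
[0.0, 0.67, 0.37] -19
[0.0, 0.61, 0.46] -27
[0.0, 0.54, 0.54] -35
[0.0, 0.46, 0.61] -43
[0.0, 0.37, 0.67] -51
[0.0, 0.27, 0.72] -59
[0.0, 0.17, 0.75] -67
[0.0, 0.07, 0.76] -75
```

View pics/side5.png

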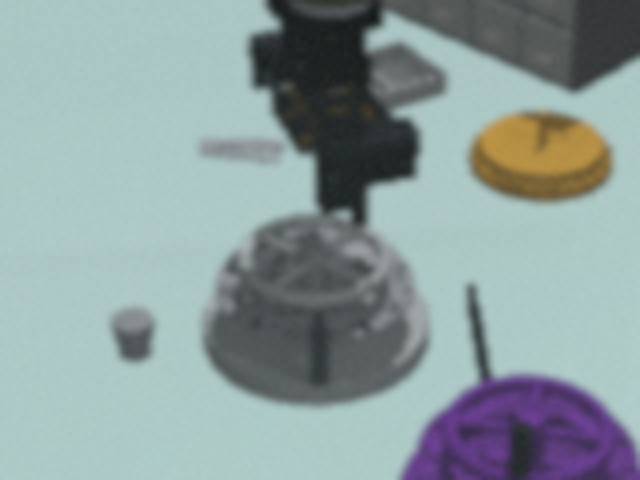

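```bash
python3 -m inch '[{"translation":[-0.1,0.4,-0.65],"spin":0},{"translation":[0,0.55,-0.5],"spin":0},{"translation":[0,0.6,-0.45],"spin":0},{"translation":[0,0.65,-0.35],"spin":0},{"translation":[0,0.7,-0.25],"spin":0},{"translation":[0,0.75,-0.15],"spin":0},{"translation":[0,0.75,-0.05],"spin":0},{"translation":[0,0.75,0.05],"spin":0}]'
python3 plan.py 16 6
python3 - <<'E'
from h import *
cv2.imwrite(f"pics/side6.png",cv2.resize(optics.camera("side")[170:290,220:380,::-1],(640,480),interpolation=cv2.INTER_CUBIC))
E
```

```text
time: 8.57
ee_pos: [0.5661, 0.1094, 0.1097]
eef_rot: [-0.702, -0.085, 0.702, -0.084]
ft_force: [-2.4, 1.3, 0.3]
width: 0.0005
ang 4.299972122941676 rad 0.058295475476851655 z 0.10966713156783753 F [-2.4  1.3  0.3] t 8.575
[0.07, 0.51, 0.45] -2
[-0.0, 0.55, 0.18] -8
[-0.0, 0.52, 0.24] -14
[-0.0, 0.5, 0.29] -20
[-0.0, 0.46, 0.34] -26
[-0.0, 0.42, 0.39] -32
[-0.0, 0.38, 0.43] -38
[0.0, 0.33, 0.47] -44
[0.0, 0.28, 0.5] -50
[0.0, 0.23, 0.53] -56
[0.0, 0.17, 0.55] -62
[0.0, 0.12, 0.56] -68
[0.0, 0.06, 0.57] -74
[0.0, -0.0, 0.58] -80
[0.0, -0.06, 0.57] -86
[0.0, -0.12, 0.56] -92
```

View pics/side6.png

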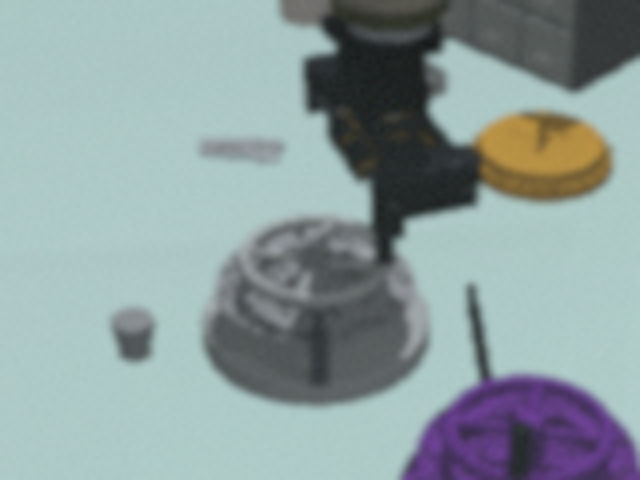

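```bash
python3 -m inch '[{"translation":[0,0.5,0.4],"spin":0},{"translation":[0,0.55,0.2],"spin":0},{"translation":[0,0.5,0.25],"spin":0},{"translation":[0,0.5,0.3],"spin":0},{"translation":[0,0.45,0.35],"spin":0},{"translation":[0,0.4,0.4],"spin":0}]'
python3 plan.py 12 5
python3 - <<'E'
from h import *
cv2.imwrite(f"pics/side7.png",cv2.resize(optics.camera("side")[210:270,260:340,::-1],(800,600),interpolation=cv2.INTER_CUBIC))
for a in range(-96,0,10):
  A=np.radians(a);print(a,(proj("side",np.array([.508+.055*np.cos(A),.105+.055*np.sin(A),.122]))-[260,210])*10)
E
```

```text
time: 9.38
ee_pos: [0.5547, 0.0733, 0.11]
eef_rot: [0.702, 0.085, -0.702, 0.084]
ft_force: [0.8, 1.0, -1.2]
width: 0.0003
ang -34.192317962134176 rad 0.05649283800296491 z 0.1099813103556594 F [ 0.8  1.  -1.2] t 9.375
[0.1, 0.2, 0.47] -39
[-0.0, 0.27, 0.39] -44
[-0.0, 0.24, 0.42] -49
[-0.0, 0.2, 0.44] -54
[-0.0, 0.16, 0.45] -59
[-0.0, 0.12, 0.46] -64
[-0.0, 0.08, 0.47] -69
[-0.0, 0.04, 0.48] -74
[-0.0, -0.0, 0.48] -79
[-0.0, -0.05, 0.48] -84
[-0.0, -0.09, 0.47] -89
[-0.0, -0.13, 0.46] -94
-96 [375.76325403 221.57141632]
-86 [408.2211895 219.9546421]
-76 [439.70409439 215.2540641 ]
-66 [469.18189214 207.63706617]
-56 [495.70578282 197.3716622 ]
-46 [518.44362661 184.81355882]
-36 [536.70815734 170.38970255]
-26 [549.97688801 154.5795925 ]
-16 [557.90337808 137.89567994]
-6 [560.32026912 120.86406747]
```

View pics/side7.png

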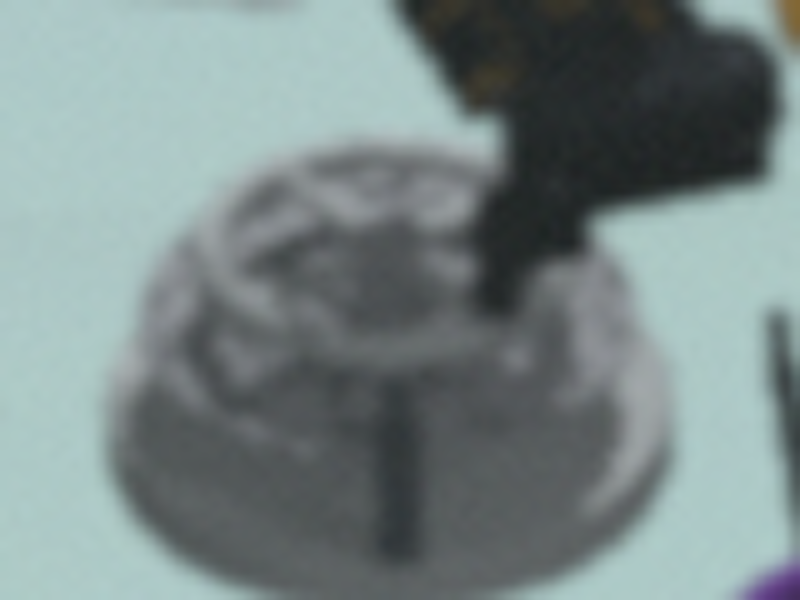

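The handle is at about column 498 in the crop, which puts it near -55°. Its target column is about 387, so roughly 39° remain. I'll go slower from here.

```bash
python3 -m inch '[{"translation":[0,0.2,0.45],"spin":0},{"translation":[0,0.25,0.4],"spin":0},{"translation":[0,0.25,0.4],"spin":0},{"translation":[0,0.2,0.45],"spin":0},{"translation":[0,0,0],"spin":0}]'
python3 plan.py 8 4
python3 - <<'E'
from h import *
cv2.imwrite(f"pics/side8.png",cv2.resize(optics.camera("side")[215:275,260:340,::-1],(800,600),interpolation=cv2.INTER_CUBIC))
E
```

```text
time: 10.05
ee_pos: [0.539, 0.0584, 0.11]
eef_rot: [0.702, 0.084, -0.702, 0.084]
ft_force: [0.1, 0.1, -0.2]
width: 0.0003
ang -56.40734168145447 rad 0.055958055324528716 z 0.10995931935903777 F [ 0.1  0.1 -0.2] t 10.05
[0.1, 0.03, 0.4] -60
[-0.0, 0.09, 0.37] -64
[-0.0, 0.07, 0.38] -68
[-0.0, 0.04, 0.38] -72
[-0.0, 0.01, 0.38] -76
[-0.0, -0.01, 0.38] -80
[-0.0, -0.04, 0.38] -84
[-0.0, -0.07, 0.38] -88
```

View pics/side8.png

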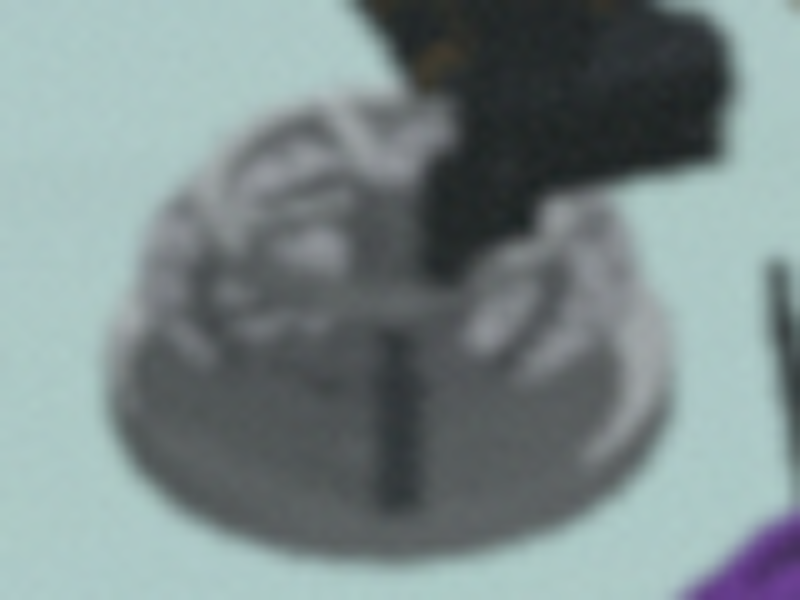

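```bash
python3 -m inch '[{"translation":[0,0.05,0.4],"spin":0},{"translation":[0,0.1,0.35],"spin":0},{"translation":[0,0.05,0.4],"spin":0},{"translation":[0,0.05,0.2],"spin":0},{"translation":[0,0,0],"spin":0}]'
python3 plan.py 4 4
python3 - <<'E'
from h import *
cv2.imwrite(f"pics/side9.png",cv2.resize(optics.camera("side")[215:275,260:340,::-1],(800,600),interpolation=cv2.INTER_CUBIC))
E
```

```text
time: 10.72
ee_pos: [0.5258, 0.0543, 0.1101]
eef_rot: [0.702, 0.085, -0.702, 0.084]
ft_force: [0.1, 0.8, -0.2]
width: 0.0004
ang -70.70064775708599 rad 0.05375426792627075 z 0.11013083112800623 F [ 0.1  0.8 -0.2] t 10.725
[0.11, 0.15, 0.37] -75
[-0.0, -0.0, 0.38] -79
[-0.0, -0.03, 0.38] -83
[-0.0, -0.06, 0.38] -87
```

View pics/side9.png

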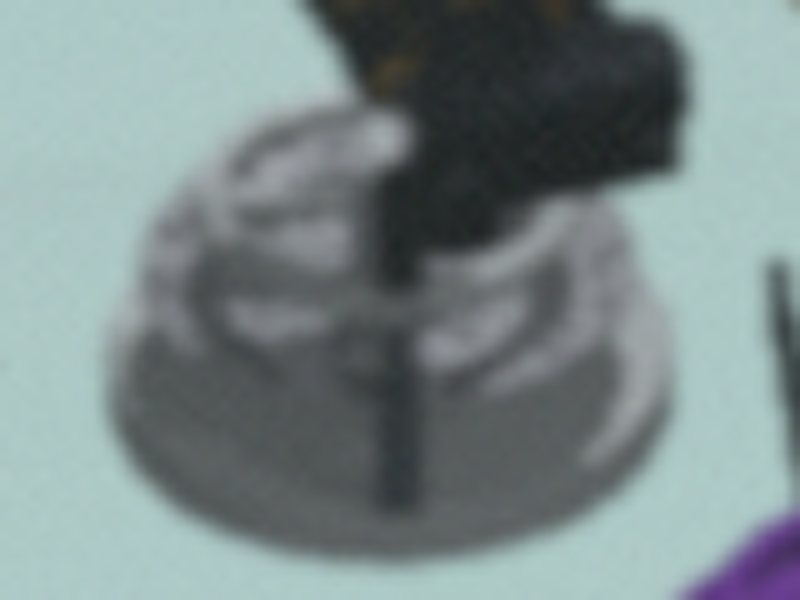

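```bash
python3 - <<'E'
import cv2,numpy as np
a=cv2.imread("pics/side0.png",0); b=cv2.resize(cv2.imread("pics/side9.png",0),(80,60),interpolation=cv2.INTER_AREA)
for y in range(235,245,2): print(a[y,290:306],b[y-215,30:46])
E
```

```text
[119 118 122 124 112  91  62  45  41  44  57  81 100 113 117 120] [110 106 109 108 101  90  77  61  47  40  39  39  39  40  41  38]
[127 127 135 137 122  92  61  45  45  46  55  75 100 116 126 127] [125 128 133 132 118  96  78  63  45  41  39  40  38  38  39  38]
[138 138 142 139 121  93  61  47  43  44  58  78 105 127 139 139] [138 139 140 134 120  97  78  62  48  37  39  42  46  49  48  47]
[147 147 146 139 121  91  63  49  42  45  59  90 116 132 141 143] [116 120 121 119 107  89  75  63  48  41  41  54  76  97 105 107]
[126 132 135 136 131 110  85  64  56  61  82 110 131 136 139 142] [ 95  93  93  91  90  89  83  71  60  53  54  63  80  95 102 105]
```

The handle is about 1.2 px (~4 mm, 0.07 rad) short of where it started, so one more small push of about 3.5 mm.

```bash
python3 -m inch '[{"translation":[0,0,0.2],"spin":0},{"translation":[0,0,0.15],"spin":0},{"translation":[0,0,0],"spin":0}]'
python3 - <<'E'
from h import *
im=optics.camera("side");g=cv2.cvtColor(im,cv2.COLOR_RGB2GRAY);a=cv2.imread("pics/side0.png",0)
for y in range(235,245,2): print(a[y,290:306],g[y,290:306])
E
```

```text
time: 11.15
ee_pos: [0.5224, 0.0539, 0.1102]
eef_rot: [0.703, 0.085, -0.701, 0.084]
ft_force: [1.1, 2.4, -0.7]
width: 0.0008
[119 118 122 124 112  91  62  45  41  44  57  81 100 113 117 120] [104 106 114 115 107  84  58  44  41  38  39  43  41  42  42  40]
[127 127 135 137 122  92  61  45  45  46  55  75 100 116 126 127] [127 131 137 140 123  93  63  46  39  39  38  39  40  39  39  38]
[138 138 142 139 121  93  61  47  43  44  58  78 105 127 139 139] [137 136 139 135 119  89  63  44  42  43  41  41  39  45  47  51]
[147 147 146 139 121  91  63  49  42  45  59  90 116 132 141 143] [119 120 122 120 103  79  61  43  42  44  47  61  83  99 109 111]
[126 132 135 136 131 110  85  64  56  61  82 110 131 136 139 142] [ 93  94  90  92  91  83  70  58  52  57  67  82  94 100 106 108]
```

The left edge now matches the start image. I'll back off, lift, and move the arm out of the top camera's view.

```bash
python3 -m inch '[{"translation":[0,0,-0.5],"spin":0},{"translation":[0,0,-1],"spin":0},{"translation":[-2,0,0],"spin":0},{"translation":[-4,0,0],"spin":0},{"translation":[-5,0,0],"spin":0},{"translation":[-5,0,0],"spin":0},{"translation":[0,4,0],"spin":0},{"translation":[0,4,0],"spin":0},{"translation":[0,4,0],"spin":0},{"translation":[0,4,0],"spin":0},{"translation":[0,4,0],"spin":0},{"translation":[0,4,0],"spin":0},{"translation":[0,0,0],"spin":0},{"translation":[0,0,0],"spin":0}]'
python3 - <<'E'
from h import *
for n in("side","top"):
  im=optics.camera(n)[:,:,::-1];cv2.imwrite(f"pics/{n}10.png",im)
  a=cv2.imread(f"pics/{n}0.png")
  if n=="top": print((a[262:276:2,284:298].max(2)), im[262:276:2,284:298].max(2))
a=cv2.imread("pics/top10.png")[245:300,240:320];b=cv2.imread("pics/top0.png")[245:300,240:320]
cv2.imwrite("pics/cmp.png",np.vstack([cv2.resize(x,(436,300),interpolation=cv2.INTER_NEAREST) for x in(b,a)]))
E
```

```text
time: 12.95
ee_pos: [0.5974, -0.1818, 0.2923]
eef_rot: [0.706, 0.086, -0.698, 0.087]
ft_force: [-0.2, 0.5, 0.7]
width: 0.0002
[[123  87  48 129 148 144 130 104  68  77  26  77  77 127]
 [127 126  46  89 136 170 103 115  77  77  83  58  80  40]
 [ 71 136 132 100  25  31  36  33  32  49  80  27  67  66]
 [127 128 129  29  33  37  35  36  36  31  71  78  76  80]
 [136 137 139  70  21  39  38  35  35  34  51  50  41  40]
 [ 99 103 106 126  34  24  26  32  29  38  83  64  46  36]
 [ 69  66  67  75 118 105  87  65  70  65  75  78  77  76]] [[138  93  55 142 160 160 143 113  72  85  35  84  87 138]
 [142 139  44  99 148 138  71  94  79  84  65  68  87  47]
 [ 81 145 141  70  28  37  36  37  38  62  92  33  73  67]
 [140 139 138  53  39  44  42  41  37  42  93  87  85  83]
 [150 152 154  78  28  36  39  37  36  35  58  56  46  42]
 [105 105 112 130  60  31  30  32  28  50  93  70  53  49]
 [ 76  76  73  82 127  95 124  79  72  77  86  87  86  85]]
```

View pics/cmp.png

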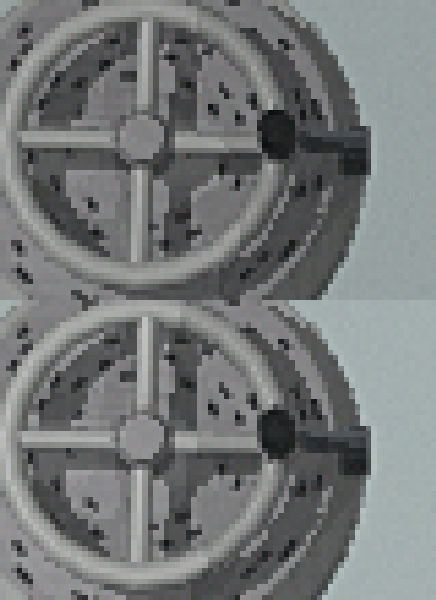

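View pics/top10.png

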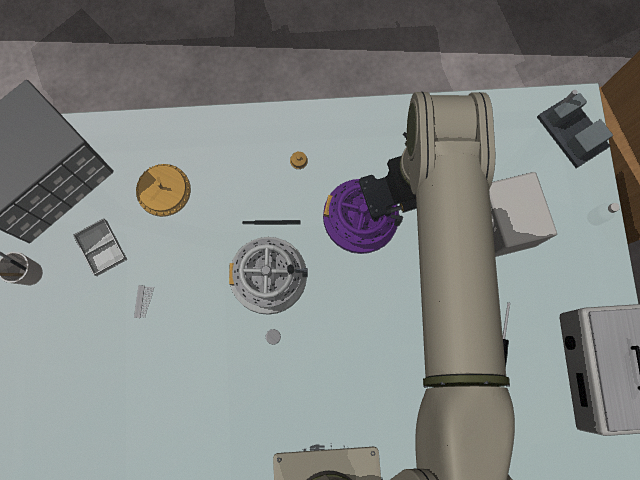

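The top view (290.7,269.3) shows the handle back in line with the pointer, the same as at the start to within a pixel. The bystanders are unmoved and the arm is clear of everything.

```bash
python3 -c "
from bench import r, close_job
s=r.read_state();print(s['time'],abs(s['joint_vel']).max() if hasattr(s['joint_vel'],'max') else max(map(abs,s['joint_vel'])));close_job()"
```

```text
13.05 0.008540764305762413
the job is handed in; nothing more can be done
```

I pushed the silver stand's hand wheel once clockwise with the outside of the closed fingers. The handle is back in line with the pointer, and I handed the job in at about 13 s of the 69 s allowed.

- **Wheel position:** the last pictures show the handle within about a pixel (about 2 mm or 0.04 rad) of where it started, in both views. After the final approach it stood about 4 mm short, so I gave it one more small push. The start itself could be up to 0.04 rad off the pointer, and I had no direct reading of the wheel angle.
- **Force:** the highest I read at the wrist was about 3.7 N, against the 15 N limit. I only read it between moves, so brief peaks were not seen.
- **Bystanders:** the loupe, spudger, comb, cage base, tray and barrel look unmoved in the top view. The arm hid part of the screwdriver and the dispenser's button there, but it only passed well above them.
- **End state:** the arm is clear and touching nothing.
- **Disagreements:** the base-outline circle fit failed because it picked up too much of the picture, so I located the wheel from the hub and rim instead. The two views of the handle differed by about 4 mm, so I did the final alignment by matching the start picture.

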